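# Set the pin in the loaded tag press

## Robot

A 6-joint arm with a two-finger parallel gripper is mounted at the origin on the work surface. World frame = base frame: x ahead of the robot, y to its left, z up, the work surface at z = 0. Lengths are in m, angles in rad, forces in N, time in s.
With the tool pointing down it reaches from about 0.35 to 0.85 m from the base axis. Payload 8.1 kg.
Tool frame: the origin (TCP) lies on the centre line of the jaws, within the pads' length; the fingertips stand robot.finger_overhang ahead of it and the grasp point (between the pads) lies 5 mm behind it (robot.finger_overhang is the distance from the TCP to the fingertips, in m); z points along the fingers, y is the direction in which the jaws open and shut (so a half turn about z gives the same grasp; the last joint's range is limited). The gripper opens to 93 mm and grips with 3 to 60 N. Pads are 15 mm wide; open, the fingers measure 128 mm over their backs; the gripper's body (75 mm by 188 mm) begins 65 mm behind the grasp point.
Start: joints at [-1.296, 0.13, 1.488, -0, 1.523, -0.085], TCP at [0.211, -0.562, 0.233] pointing down, gripper open.
Joint ranges: [-2.96, 2.96], [-0.89, 2.26], [0.02, 2.5], [-1.34, 4.48], [0, 2.73], [-2.66, 2.66]. Speed limits (rad/s): [2.39, 2.39, 2.79, 3.14, 3.14, 3.14].

## Interface

Orientations are given as a rotation vector (axis times angle).
In Python, from plant import robot gives the robot as it stands. The module is installed in compiled form; this text tells all that it offers.
- The arm moves only by the tool carry_out, never from a script. Its argument "commands" is a list that holds one entry, the list of rows, each a list of 4 numbers: the shift along the tool's x, y, z in cm, then the turn about the tool's z in degrees. In form: [[[tx, ty, tz, roll], ...]]. A call has 1 to 20 rows; each row shifts and turns the commanded pose from where the row before left it, along the tool's axes as they then stand; what a row does not reach is not made up. A row lasts 1/12 s, in which the tool goes at most 41.7 mm and 7.16 degrees, less where a joint would pass 70% of its speed; a pose out of reach is approached as far as the arm can. A call is refused whole if a number of a shift passes 4.17 or a number of a turn 7.16, either way. A call with a gripper value outside its range is refused whole. "claw" is the finger opening in cm, from 0 to 9.3, set as the call begins (left out, the last holds). The fingers move at their own pace and stop on an object; "grip_force" is the grip in N (left out, the last holds). Time passes only in rows, so rows that do not move let the fingers close. It gives the time, the measured TCP pose, the force and the opening at its end, in the units of the state.
- robot.read_state(): the state, without advancing time (a new reading comes with each control period).
- robot.read_camera(name): name is "scene" or "top" or "wrist"; returns the picture (384x512x3 uint8, red, green, blue); there is no depth.
- robot.camera_params(name): a dict with "mtx" (3x3 intrinsics, pixels), "R" (3x3) and "t" (3): a world point X has camera coordinates R X + t. Camera axes: x right, y down, z forward; pixel columns grow to the right and rows downward; lengths in m; the calibration is good to about 2 mm. A picture is of the moment at which its call begins: read the wrist's pose just before it. camera_params takes no time and is no camera call; for the wrist camera it gives the pose at the moment of the call.
- robot.close_job(): hands the job in, once; it reports no verdict.
The state is a dict: "t": time; "q": joint angles; "dq": joint speeds; "joint_torque": joint torques, N m; "tool_pos": TCP position; "orientation": TCP orientation; "force": force on the tool from outside, world axes, zero at the start; "wrist_torque": the same for the moment, N m; "opening": finger opening in m.
Only numpy, scipy, OpenCV 4.12 (cv2) and the standard library are available. Lean on these libraries where they do the work, as an engineer would, in place of code of your own. Each camera call takes 0.05 s, during which the arm holds its last target.

## Task

Two tag presses with red plunger heads are bolted to the ledge: one has a yellow ear tag lying in its jaw, the other is empty. Press the red head of the press with the yellow tag straight down to its stop and keep it there for about a second, then let it spring fully back up. Do not press the empty press.

Things in the scene. Friction and masses are not known exactly. Their poses are not given: they have to be found in the camera images.
- head_loaded (a point): Centre of the flat top of the round red plunger head (50 mm across, 18 mm thick) on the press with the yellow tag; 173 mm above the ledge when up, moves down with it. Grey C-frame, base 150 x 90 mm, all of it lower than 137 mm (top of the black rubber stop ring under the head). The tag lies flat 34 mm above the ledge, its 60 mm flag reaching 96 mm from the plunger's axis, towards the robot.
- plunger_loaded (a joint): Plunger of the loaded press: 0 m when up, growing as the head is pressed straight down, 0.018 m at its stop, where the head's underside meets the black rubber ring. The return spring needs about 2 N to start and 8 N at the stop, and lifts the head again when let go.
- head_empty (a point): Centre of the flat top of the same red plunger head (50 mm across, 173 mm above the ledge) on the other press, alike in all but that its jaw holds no tag. It must not be pressed.
- plunger_empty (a joint): Plunger of the empty press: 0 m when up, growing as the head is pressed straight down, 0.018 m at its stop, where the head's underside meets the black rubber ring. The return spring needs about 2 N to start and 8 N at the stop, and lifts the head again when let go.
There are look-alikes about, which are no part of the job. Leave any pink look-alike of the part that bears head_empty alone.

How it is judged:
On the way:
1. the loaded press's plunger is held down at its stop (pressed at least 15.5 of 18 mm) for 0.3 s (value of joint plunger_loaded above 0.0155 m), for 0.3 s.
At the end, for the whole second after the job is handed in: After having been held at its stop, the plunger of the press with the yellow tag is fully back up (within 3 mm), and the plunger of the empty press is up (within 3 mm) (value of joint each of plunger_loaded, plunger_empty below 0.003 m); the robot touches nothing.
It fails at once if the empty press is pressed (its plunger goes down more than 5 mm) (value of joint plunger_empty above 0.005 m).
It also fails if it takes over 27 s, if anything falls off the work surface, if the arm or the gripper's body presses on something with over 40 N, if the wrist force passes 120 N, or if a joint passes its speed limit or range.

## Working session

There is one attempt and no reset: what is moved stays moved. The work goes in short steps, Python scripts to look and compute and a tool call to move; the robot and the scene stay as the last step left them, time stands still between calls to the robot, and variables do not carry over. Pictures are saved under pics/ and viewed, and the job is handed in when it is done.

Besides the shell and the picture viewer there is one more tool, called after ">>>" as name(argument=value, ...), one argument or row to a line, values as JSON. carry_out: Moves the arm, as the interface text tells. Its arguments: {"type":"object","properties":{"commands":{"type":"array","items":{"type":"array","items":{"type":"array","items":{"type":"number"}}}},"claw":{"type":"number"},"grip_force":{"type":"number"}},"required":["commands"]}

```bash
mkdir -p pics
python3 - <<'E'
from plant import robot
import cv2
s=robot.read_state();print({k:s[k] for k in('t','tool_pos','orientation','opening','force')},robot.finger_overhang)
for n in('scene','top','wrist'):
    p=robot.camera_params(n);print(n,p['mtx'].tolist() if hasattr(p['mtx'],'tolist') else p['mtx'],p['R'],p['t'])
    cv2.imwrite(f'pics/{n}0.png',robot.read_camera(n)[:,:,::-1])
E
```

```text
{'t': 0.0, 'tool_pos': array([ 0.21113996, -0.56102754,  0.23157709]), 'orientation': array([-3.08905843e+00, -5.61821850e-01,  2.96019238e-04]), 'opening': 0.09319650185184324, 'force': array([0.98807974, 0.40917983, 0.70867577])} 0.014
scene [[451.42086135854066, 0.0, 254.63379295512783], [0.0, 451.42086135854066, 186.5244845265192], [0.0, 0.0, 1.0]] [[ 0.72264514  0.69121607 -0.00208571]
 [ 0.56980307 -0.59741429 -0.56428772]
 [-0.39129077  0.40659133 -0.82557557]] [-0.37046679 -0.24455531  1.34198367]
top [[389.80668804790935, 0.0, 258.51428631987005], [0.0, 389.80668804790935, 187.19953017608228], [0.0, 0.0, 1.0]] [[ 0.01105421 -0.99924251  0.03731238]
 [-0.99727671 -0.01373816 -0.07245977]
 [ 0.07291748 -0.03640978 -0.99667315]] [-0.02550538  0.54717457  0.91683225]
wrist [[264.58543454350087, 0.0, 254.25941534010335], [0.0, 264.58543454350087, 190.06379295645195], [0.0, 0.0, 1.0]] [[ 0.35187582 -0.9360456  -0.00143208]
 [-0.89346576 -0.33632472  0.29766528]
 [-0.27910992 -0.1034617  -0.95466923]] [-0.5985073  -0.03592409  0.39182918]
```

View pics/scene0.png

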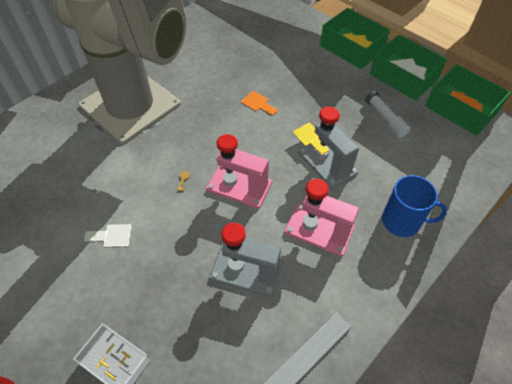

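View pics/top0.png

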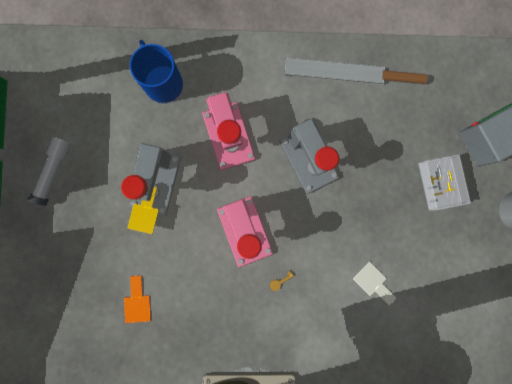

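View pics/wrist0.png

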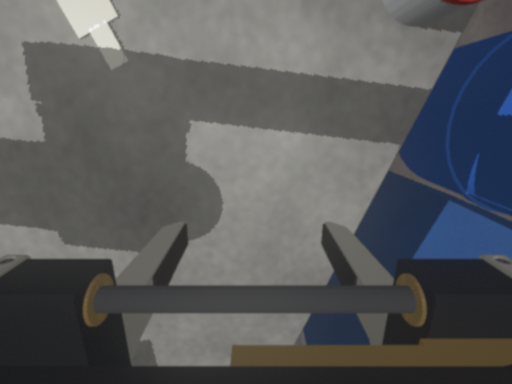

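The yellow tag is in the jaw of the grey press at top (133,187) and scene (329,116). The empty grey press is at top (326,158), and the two pink ones are look-alikes. I'll enlarge both views.

Run:
```python
import cv2,numpy as np
s=cv2.imread('pics/scene0.png');t=cv2.imread('pics/top0.png')
a=cv2.resize(s[95:145,300:350],None,fx=8,fy=8,interpolation=2);b=cv2.resize(t[162:212,108:158],None,fx=8,fy=8,interpolation=2)
cv2.imwrite('pics/crop0.png',np.hstack([a,b]))
```

```text
(no output)
```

View pics/crop0.png

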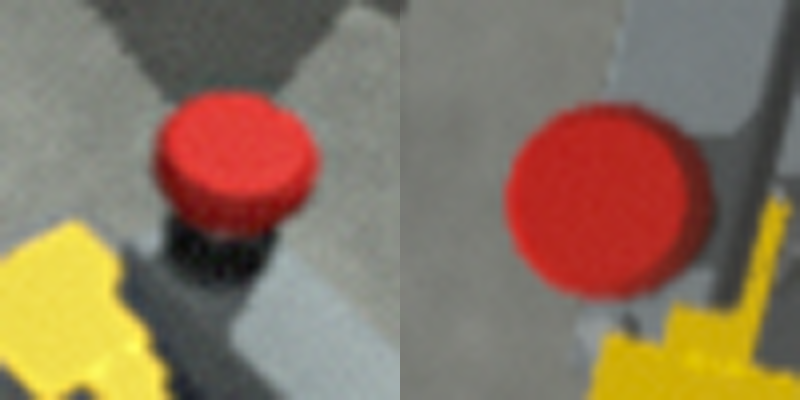

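In the scene crop the head's top face is centred at about (238,145), which is pixel (329.3,112.6). In the top crop it is at about (198,200), which is pixel (132.3,186.5).

```bash
cat > h.py <<'E'
import numpy as np,cv2
from plant import robot
def tri(obs):
    A=[]
    for P,uv in obs:
        M=np.array(P['mtx'])@np.c_[P['R'],P['t']]
        A+= [uv[0]*M[2]-M[0],uv[1]*M[2]-M[1]]
    X=np.linalg.svd(np.array(A))[2][-1];X=X[:3]/X[3]
    return X
def proj(P,X):
    c=np.array(P['R'])@X+P['t'];p=np.array(P['mtx'])@c;return p[:2]/p[2]
E
python3 - <<'E'
from h import *
S=robot.camera_params('scene');T=robot.camera_params('top')
X=tri([(S,(329.3,112.6)),(T,(132.3,186.5))]);print(X,proj(S,X),proj(T,X))
# expected radius check
for d in((.025,0,0),(0,.025,0)): print(proj(T,X+d),proj(S,X+d))
Y=tri([(S,(233,231)),(T,(327,158))]);print('empty',Y)
s=robot.read_state();print(cv2.Rodrigues(s['orientation'])[0], (cv2.Rodrigues(s['orientation'])[0].T@(X-s['tool_pos'])))
E
```

```text
[0.5343643  0.23871564 0.16976145] [329.3344098  112.59418406] [132.33885041 186.54064167]
[132.77199312 174.0781104 ] [337.56220382 117.87864841]
[119.65846668 186.36756485] [335.7359002  107.14797078]
empty [ 0.59798424 -0.15167157  0.17331441]
[[ 9.35966143e-01  3.52089787e-01 -4.00363700e-04]
 [ 3.52089995e-01 -9.35965107e-01  1.39748357e-03]
 [ 1.17313238e-04 -1.44896136e-03 -9.99998943e-01]] [ 0.58413977 -0.63477924  0.06304015]
```

>>> carry_out(
  commands=[
    [[0, 0, -2, 0], [0.5, -0.5, -2, 0], [1.6, -1.7, -1, 0], [1.9, -2.1, 0, 0], [2, -2.2, 0, 0], [2, -2.2, 0, 0], [2, -2.2, 0, 0], [2, -2.2, 0, 0], [2, -2.2, 0, 0], [2, -2.2, 0, 0], [2, -2.2, 0, 0], [2, -2.2, 0, 0], [2, -2.2, 0, 0], [2, -2.2, 0, 0], [2, -2.2, 0, 0], [2, -2.2, 0, 0], [2, -2.2, 0, 0], [2, -2.2, 0, 0], [1, -1.1, 0, 0], [0, 0, 0, 0]],
  ],
  claw=0,
  grip_force=10,
)

```text
t: 1.82
tool_pos: [0.3933, -0.104, 0.2824]
orientation: [-3.089, -0.567, -0.0]
force: [1.3, -0.2, -0.3]
opening: 0.0004
```

```bash
cat > rem.py <<'E'
from h import *
s=robot.read_state();R=cv2.Rodrigues(s['orientation'])[0]
print(s['t'],s['tool_pos'],s['force'],s['opening'],'remaining tool cm',R.T@(np.array([.5343,.2387,.171])-s['tool_pos'])*100,s['q'])
E
python3 rem.py
```

```text
1.8167 [ 0.39327435 -0.104043    0.28244447] [ 1.25017365 -0.23893603 -0.31853663] 0.0004002862435684378 remaining tool cm [ 25.35773313 -27.01498042  11.1796635 ] [-3.85681556e-01 -4.27793713e-01  1.90216814e+00  9.56226059e-04
  1.66751562e+00  8.21880535e-01]
```

>>> carry_out(
  commands=[
    [[1, -1, 0, 0], [2, -2.1, 0, 0], [2, -2.1, 0, 0], [2, -2.1, 0, 0], [2, -2.1, 0, 0], [2, -2.1, 0, 0], [2, -2.1, 0, 0], [2, -2.1, 0, 0], [1, -1.1, 0, 0], [0, 0, 0, 0], [0, 0, 0, 0]],
  ],
)

```text
t: 2.73
tool_pos: [0.4832, 0.1066, 0.2821]
orientation: [3.09, 0.564, -0.002]
force: [-0.4, 0.1, -0.6]
opening: 0.0005
```

```bash
python3 rem.py
python3 - <<'E'
from h import *
W=robot.camera_params('wrist');im=robot.read_camera('wrist')[:,:,::-1]
print(proj(W,np.array([.5343,.2387,.171])),W['R'].tolist(),W['t'].tolist())
cv2.imwrite('pics/wrist1.png',im)
np.savez('w1.npz',**{k:np.array(W[k]) for k in W if k in('mtx','R','t')})
E
```

```text
2.7333 [0.48320453 0.10656973 0.28214091] [-0.43813042  0.0708826  -0.56011258] 0.0004744212091383214 remaining tool cm [  9.46144186 -10.56010391  11.09864342] [ 1.13844479e-01 -1.71548938e-01  1.69652018e+00 -5.82674896e-04
  1.61785810e+00  1.32367401e+00]
[142.06001509  93.604497  ] [[0.35296152018849614, -0.9356377262075742, 0.0004588718203885886], [-0.8928544418335925, -0.33667519356079006, 0.2990999159793089], [-0.2796946745368079, -0.10598046677537447, -0.9542216879204876]] [-0.07028782568176356, 0.4160360028668465, 0.5854210346556582]
```

View pics/wrist1.png

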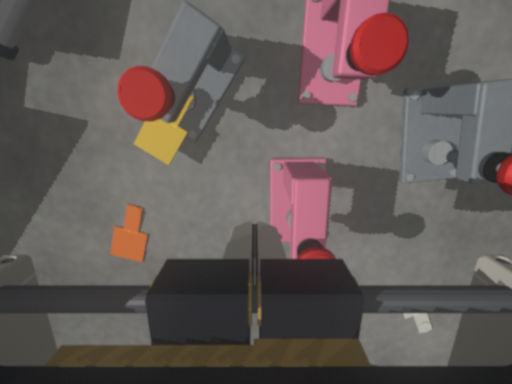

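The wrist view shows the loaded head at about (143,93), with the yellow tag beside it. My estimate projects to (142,93.6), so the two agree. I'll move above it.

>>> carry_out(
  commands=[
    [[1, -1.1, 0, 0], [2, -2.2, 0, 0], [2, -2.2, 0, 0], [2, -2.2, 0, 0], [1.5, -1.8, 0, 0], [1, -1.1, 0, 0], [0, 0, 1.5, 0], [0, 0, 2, 0], [0, 0, 2, 0], [0, 0, 1, 0], [0, 0, 0.5, 0], [0, 0, 0, 0], [0, 0, 0, 0]],
  ],
)

```text
t: 3.87
tool_pos: [0.5353, 0.2391, 0.2135]
orientation: [-3.091, -0.561, -0.001]
force: [0.1, -1.1, 0.4]
opening: 0.0003
```

```bash
python3 rem.py
python3 - <<'E'
from h import *
im=robot.read_camera('scene')[:,:,::-1]
cv2.imwrite('pics/s2.png',cv2.resize(im[60:160,270:390],None,fx=5,fy=5,interpolation=2))
E
```

```text
3.8667 [0.53529638 0.23907779 0.21354411] [ 0.08269092 -1.05149442  0.42161902] 0.00030758286933252327 remaining tool cm [-1.09952639e-01 -6.63695820e-05  4.25432511e+00] [ 3.32650518e-01  1.01894197e-01  1.55376408e+00 -8.04452919e-05
  1.48513426e+00  1.54446003e+00]
```

View pics/s2.png

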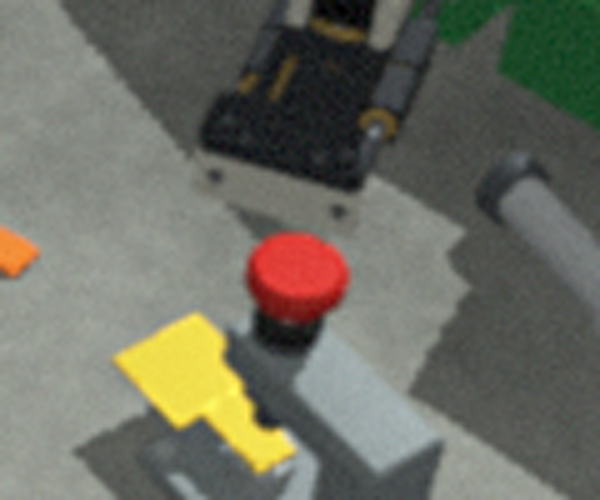

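The scene crop shows the closed gripper (light plate at about (275,190)) right above the red head (298,270), with a clear gap. Now I'll go down in stages, watching the force.

>>> carry_out(
  commands=[
    [[0, 0, 1, 0], [0, 0, 1, 0], [0, 0, 0.5, 0], [0, 0, 0.5, 0], [0, 0, 0.3, 0], [0, 0, 0.2, 0], [0, 0, 0, 0], [0, 0, 0, 0]],
  ],
)

```text
t: 4.58
tool_pos: [0.5347, 0.2396, 0.1779]
orientation: [3.091, 0.562, -0.001]
force: [-3.2, -1.5, 5.3]
opening: 0.0007
```

>>> carry_out(
  commands=[
    [[0, 0, 0.3, 0], [0, 0, 0.3, 0], [0, 0, 0.2, 0], [0, 0, 0.1, 0], [0, 0, 0, 0], [0, 0, 0, 0]],
  ],
)

```text
t: 5.08
tool_pos: [0.5351, 0.2398, 0.1697]
orientation: [-3.091, -0.562, -0.001]
force: [-3.6, -2.1, 8.0]
opening: 0.0004
```

>>> carry_out(
  commands=[
    [[0, 0, 0.2, 0], [0, 0, 0.1, 0], [0, 0, 0, 0], [0, 0, 0, 0], [0, 0, 0, 0]],
  ],
)

```text
t: 5.5
tool_pos: [0.5353, 0.2399, 0.1691]
orientation: [-3.091, -0.562, -0.003]
force: [-10.1, -4.7, 22.2]
opening: -0.0
```

The force jumped to 22 N and the tip stopped moving, so the plunger is at its stop. I'll hold for a second and take a picture.

>>> carry_out(
  commands=[
    [[0, 0, 0, 0], [0, 0, 0, 0], [0, 0, 0, 0], [0, 0, 0, 0], [0, 0, 0, 0], [0, 0, 0, 0], [0, 0, 0, 0], [0, 0, 0, 0], [0, 0, 0, 0], [0, 0, 0, 0]],
  ],
)

```text
t: 6.33
tool_pos: [0.5353, 0.2399, 0.1691]
orientation: [-3.091, -0.562, -0.003]
force: [-11.1, -4.1, 22.3]
opening: 0.0006
```

```bash
python3 rem.py
python3 - <<'E'
from h import *
im=robot.read_camera('scene')[:,:,::-1]
cv2.imwrite('pics/s3.png',cv2.resize(im[60:160,270:390],None,fx=5,fy=5,interpolation=2))
E
```

```text
6.3333 [0.53525405 0.23987163 0.16909564] [-11.14621075  -4.05113474  22.27531956] 0.0005531463691497144 remaining tool cm [-0.13020269  0.07607269 -0.19067073] [ 3.33969203e-01  1.29928760e-01  1.60563669e+00 -9.89314426e-05
  1.40413827e+00  1.54479033e+00]
```

View pics/s3.png

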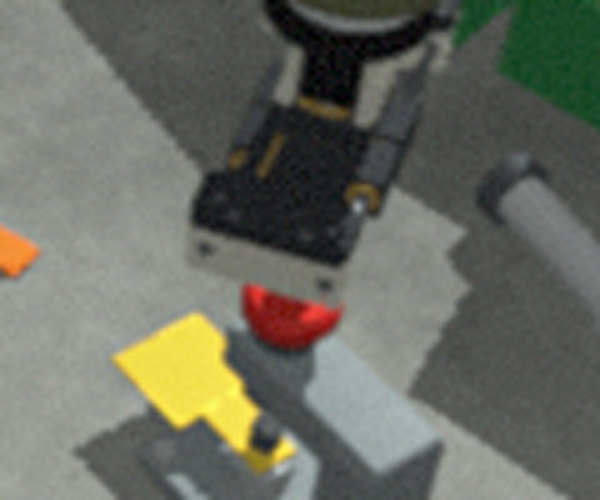

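The head (292,320) now sits on the frame with the black gap closed, and the plunger tip touches the tag at (265,432). I'll release it.

>>> carry_out(
  commands=[
    [[0, 0, -0.5, 0], [0, 0, -0.5, 0], [0, 0, -0.5, 0], [0, 0, -0.7, 0], [0, 0, -1, 0], [0, 0, -1.5, 0], [0, 0, -2, 0], [0, 0, -2, 0], [0, 0, -1, 0], [0, 0, 0, 0], [0, 0, 0, 0], [0, 0, 0, 0], [0, 0, 0, 0]],
  ],
)

```text
t: 7.47
tool_pos: [0.5341, 0.2394, 0.2607]
orientation: [3.091, 0.562, -0.004]
force: [-0.7, -0.1, 0.6]
opening: 0.0003
```

Run:
```python
from h import *
im=robot.read_camera('scene')[:,:,::-1]
cv2.imwrite('pics/s4.png',cv2.resize(im[60:160,270:390],None,fx=5,fy=5,interpolation=2))
```

```text
(no output)
```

View pics/s4.png

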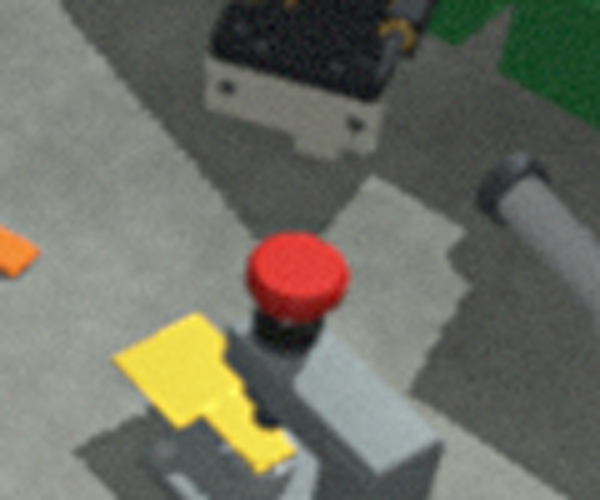

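The head is back at (298,270), exactly where it was before pressing. The gripper is clear and the tag hasn't moved.

```bash
python3 -c "
from plant import robot
print(robot.close_job())"
```

```text
the job is handed in; nothing more can be done
None
```

I pressed the red head of the press with the yellow tag to its stop, held it there for just over a second, let it spring back up, and handed the job in at about 7.5 s.

- **Finding the head:** The scene and top views put it at about (0.534, 0.239, 0.170) m. The text's 173 mm height and a wrist picture (within about 1 px) both agreed.
- **Press and hold:** I used closed fingertips. Near the stop, a commanded 3 mm moved the tool only 0.6 mm while the force rose from 8 to 22 N. A picture taken during the hold showed the head down on the ring. The push had a sideways force of about 12 N, so it was not perfectly vertical.
- **After release:** The head is back at its starting pixel position, the tag has not moved, the force is about zero and the gripper is about 75 mm above the head.
- **Not checked at the end:** I took no final picture of the empty press or the pink look-alikes. The arm passed well above them at about 0.28 m, with no sign of contact in the force readings.

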